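# Unmould a plaster model and lock it in its holder

## Robot

A 6-joint arm with a two-finger parallel gripper is mounted at the origin on a cart in front of the work surface, level with it; the furniture and walls round the work are solid. World frame = base frame: x ahead of the robot, y to its left, z up, the work surface at z = 0. Lengths are in mm, angles in rad, forces in N, time in s.
With the tool pointing down it reaches from about 350 to 875 mm from the base axis. Payload 4.2 kg.
Tool frame: the origin (TCP) lies at the very end of the fingers, on their centre line; the grasp point (between the pads) lies arm.hold_point_z behind it (arm.hold_point_z is the distance from the TCP to the grasp point, in mm); y points along the fingers, x is the direction in which the jaws open and shut, and the axes are right-handed (so a half turn about y gives the same grasp; the last joint's range is limited). The gripper opens to 85 mm and grips with 20 to 120 N. Pads are 22 mm wide; open, the fingers measure 114 mm over their backs; the gripper's body (76 mm by 85 mm) begins 54 mm behind the grasp point. The pads swing forward as they close: fully open they stand 13 mm farther back than shut.
Start: joints at [1.386, 0.385, 0.008, 0, -1.194, -0.259], TCP at [268.325, 564.447, 231.312] pointing down, gripper open.
Joint ranges: [-3.14, 3.14], [-1.21, 2.06], [-1.07, 1.41], [-3.16, 2.05], [-2.99, -0.16], [-3.1, 3.1]. Speed limits (rad/s): [2.79, 2.79, 3.14, 3.14, 3.14, 3.14].

## Interface

Orientations are given as a unit quaternion [x, y, z, w].
In Python, from bench import arm gives the robot as it stands.
- The arm moves only by the shell command python3 -m creep 'ROWS'. ROWS is JSON, a list of rows, each a list of 3 entries, a list of its own where there are three numbers: the shift along the world's x, y, z in mm, then the turn, a rotation vector about the world's x, y, z in rad, then the gripper command: -1 is shut, 1 is fully open, values between are in proportion. In form: [[[dx, dy, dz], [wx, wy, wz], jaw], ...]. A call has 1 to 12 rows; each row is the pose to reach, as a shift and turn from the pose commanded when the call began; what a row does not reach only later rows make up. A row lasts 1/12 s, in which the tool goes at most 41.7 mm and 7.16 degrees, less where a joint would pass 70% of its speed; a pose out of reach is approached as far as the arm can. A call with a gripper value outside its range is refused whole. The fingers move at their own pace and stop on an object; the grip force is fixed at half the most. Time passes only in rows, so rows that repeat a pose let the fingers close. It gives the time, the measured TCP pose, the force and the opening at its end, in the units of the state.
- arm.read_state(): the state, without advancing time (a new reading comes with each control period).
- arm.get_image(name): name is "scene" or "top" or "wrist"; returns (picture, depth): 384x512x3 uint8, red, green, blue; 384x512 float32, mm along the optical axis (not along the pixel's ray), 0 where there is no reading.
- arm.camera_params(name): a dict with "camera_matrix" (3x3 intrinsics, pixels), "k1" (the pictures are not rectified: a ray, as slopes to the right and down, at radius r is drawn at 1 + k1 r^2 times it, then the intrinsics apply), "extrinsics" (4x4, takes a point from world to camera coordinates); the wrist camera has in their place "T_tool_cam" (4x4, takes a point from camera to tool coordinates, whose origin is the TCP and whose axes are the tool frame's). Camera axes: x right, y down, z forward; pixel columns grow to the right and rows downward; lengths in mm; the calibration is good to about 2 mm. A picture is of the moment at which its call begins: read the wrist's pose just before it. camera_params takes no time and is no camera call.
- arm.job_done(): hands the job in, once; it reports no verdict.
The state is a dict: "clock": time; "joints": joint angles; "joint_vel": joint speeds; "joint_efforts": joint torques, N m; "position": TCP position; "ee_rot": TCP orientation; "contact_force": force on the tool from outside, world axes, zero at the start; "wrist_torque": the same for the moment, N m; "gripper_width": finger opening in mm.
Only numpy, scipy, OpenCV 4.12 (cv2) and the standard library are available. Lean on these libraries where they do the work, as an engineer would, in place of code of your own. Each camera call takes 0.05 s, during which the arm holds its last target.

## Task

Press the red lever pad of the knock-out stand all the way down, so that the loose blue base with the plaster cast is pushed up from below until it stands clear at the top of the ring. Then take the cast from above, lift it out with its base and lay it in the white holder so that the base lies flat inside the low curb with its notch over the locating pin, without dropping it. Finally swing the keeper by its red peg all the way round, so that its tongue lies over the base, and leave the dental objects standing round the work where they are.

Things in the scene. Friction and masses are not known exactly. Their poses are not given: they have to be found in the camera images.
- stand: Fixed grey knock-out stand, foot 130 x 130 mm, with an aluminium former ring (inside diameter 95, outside 108, rim 100 mm above the worktop). Origin: under the ring's axis, on the worktop; z up, any yaw. The loose base rests in the ring on a ledge 69 mm above the worktop. The hand lever sticks out on the stand's +y side.
- lever (a joint): Stand's hand lever, rad: 0 = red pad up (start), 0.75 = fully down (stop). Pressing takes about 8 N; it stays where it is left and holds the base up (yields if the base is pushed down with over about 15 N). From about 0.17 on a plunger lifts the base, 47 mm per rad; at the stop it is lifted 27 mm, plate top 4 mm above the ring's rim, underside 4 mm below it.
- lever_pad (a point): Middle of the upper face of the red lever pad (36 x 30 mm, 8 thick). It lies about 143 mm from the stand's axis along the stand's +y, about 101 mm high when up and about 22 mm high when fully down; meanwhile it moves only about 14 mm horizontally (outwards, then slightly back).
- model: Loose round blue base plate, diameter 92, 8 thick, with a plaster lower cast fixed on it; 36 mm high, 0.22 kg. Origin: centre of the underside; z up. The cast's plain foot (8 to 25 mm up) has upright parallel end faces at x = -28 (26 wide) and +28 mm (56 wide): grasp these at y = 0, fingertips just above the plate. Notch in the plate's edge at +y. Starts in the ring, yaw within 0.6 rad of the stand's.
- notch (a point): Point in the notch of the blue base plate, at the plate's underside, 41 mm from its centre along the model's +y. The notch is about 11 mm wide there and open outwards.
- holder: Fixed white holder, slab 130 x 142 x 12 mm, any yaw. Origin: on the worktop under the seat's centre. The seat is the slab's top, 12 mm above the worktop, inside an aluminium curb 5 mm high, inside diameter 98. A steel pin stands on its +y side, the keeper on its -y side. The model belongs here with its x and y axes along the holder's.
- pin (a point): Foot of the locating pin (diameter 6, rising 12 mm above the seat, pointed tip), at seat height, 41 mm from the seat's centre along the holder's +y.
- seat (a point): Centre of the seat, on its surface, 12 mm above the worktop; here the model's origin belongs.
- keeper (a joint): Swinging steel keeper on the holder, rad: 0 to 0.3 = open at the start (tongue clear of the seat), 1.57 = shut at its stop (tongue over the edge of the seated base, 2.5 mm above it). Turns anticlockwise from above as it shuts, light friction (about 1 N at the peg), stays where it is left.
- keeper_peg (a point): Top centre of the keeper's red upright peg, diameter 12, top 60 mm above the worktop, free from 29 mm up. 38 mm from the pivot: open, it stands outwards of it (towards the holder's -y); shut, on the holder's +x side of it. Push it sideways with closed fingers from its clockwise side, or pinch it.
- keeper_pivot (a point): Axis of the keeper, 62 mm from the seat's centre along the holder's -y, 22 mm above the worktop.
- cast_up: Bystander: plaster upper-jaw cast, 65 x 62 x 28 mm, origin under its centre. Leave alone.
- drop_bottle: Bystander: small white drop bottle with a blue cap, 26 x 26 x 68 mm, origin under its centre. Leave alone.
- dappen: Bystander: small glass dappen dish, 31 x 31 x 26 mm, origin under its centre. Leave alone.

How it is judged:
By the outcome, as a careful person would: the job done as asked, in the order asked, and still so for the second after the job is handed in, with the robot touching nothing.
It also fails if it takes over 64 s, if anything falls off the work surface, if the arm or the gripper's body presses on something with over 40 N, if the wrist force passes 120 N, or if a joint passes its speed limit or range.

## Working session

There is one attempt and no reset: what is moved stays moved. The work goes in short steps, Python scripts to look and compute and a shell command to move; the robot and the scene stay as the last step left them, time stands still between calls to the robot, and variables do not carry over. Pictures are saved under pics/ and viewed, and the job is handed in when it is done.

```bash
ls; mkdir -p pics; cat > h.py <<'E'
import numpy as np, cv2
from bench import arm
from scipy.spatial.transform import Rotation as R
def cam(name,st=None):
    p=arm.camera_params(name); K=np.array(p["camera_matrix"]); k1=p["k1"]
    if name=="wrist":
        st=st or arm.read_state()
        T=np.eye(4);T[:3,:3]=R.from_quat(st["ee_rot"]).as_matrix();T[:3,3]=st["position"]
        Twc=T@np.array(p["T_tool_cam"])
    else: Twc=np.linalg.inv(np.array(p["extrinsics"]))
    return K,k1,Twc
def ray(c,u,v):
    K,k1,T=c
    d=cv2.undistortPoints(np.array([[[u,v]]],float),K,np.array([k1,0,0,0,0.]))[0,0]
    return T[:3,3],T[:3,:3]@np.array([d[0],d[1],1.]),d
def onz(c,u,v,z):
    o,d,_=ray(c,u,v); return o+d*(z-o[2])/d[2]
def dep(c,u,v,D):
    o,d,_=ray(c,u,v); return o+d*D[int(round(v)),int(round(u))]
def proj(c,P):
    K,k1,T=c; Q=np.linalg.inv(T)@np.append(P,1); s=Q[:2]/Q[2]; s=s*(1+k1*(s@s)); return K[:2,:2]@s+K[:2,2]
def snap(name,tag):
    st=arm.read_state(); im,D=arm.get_image(name)
    np.savez(f"pics/{tag}.npz",im=im,D=D,pos=st["position"],rot=st["ee_rot"])
    cv2.imwrite(f"pics/{tag}.png",im[:,:,::-1]); return im,D,cam(name,st)
def load(name,tag):
    z=np.load(f"pics/{tag}.npz"); return z["im"],z["D"],cam(name,dict(position=z["pos"],ee_rot=z["rot"]))
E
python3 - <<'E'
from h import *
print(arm.read_state(), arm.hold_point_z)
for n in("scene","top","wrist"):
    snap(n,n+"0"); c=cam(n); print(n,c[0].round(1).tolist(),c[1],c[2].round(2).tolist())
E
```

```text
pics
{'clock': 0.0, 'joints': array([ 1.38559316e+00,  3.85546012e-01,  6.58382447e-03, -5.06204064e-04,
       -1.19396064e+00, -2.58596352e-01]), 'joint_vel': array([-0.00051476,  0.00134555,  0.00017664,  0.00094383, -0.00137329,
        0.00010896]), 'joint_efforts': array([-5.39357297e-04, -3.92288911e+01,  1.88404423e+01,  4.18637216e+00,
       -4.65703473e-03, -8.37652209e-06]), 'position': array([268.08919982, 563.92526969, 230.21042458]), 'ee_rot': array([ 0.37827652, -0.59737952,  0.59825461, -0.37700928]), 'contact_force': array([ 0.35611808, -0.19437014, -0.02557435]), 'wrist_torque': array([-0.00544447, -0.01281301, -0.02404784]), 'gripper_width': 85.21034733829069} 18.700000000000003
scene [[441.7, 0.0, 259.8], [0.0, 441.7, 182.7], [0.0, 0.0, 1.0]] 0.05965527698674866 [[0.61, -0.48, 0.64, -142.03], [-0.8, -0.37, 0.48, -557.51], [0.01, -0.8, -0.6, 802.19], [0.0, 0.0, 0.0, 1.0]]
top [[418.3, 0.0, 254.5], [0.0, 418.3, 184.1], [0.0, 0.0, 1.0]] -0.0992724879266579 [[-0.01, -0.98, 0.18, 374.62], [-1.0, 0.02, 0.01, 5.0], [-0.02, -0.18, -0.98, 1321.45], [0.0, 0.0, 0.0, 1.0]]
wrist [[267.4, 0.0, 255.5], [0.0, 267.4, 189.8], [0.0, 0.0, 1.0]] -0.005513481626573868 [[-0.43, -0.86, -0.26, 334.13], [-0.9, 0.41, 0.12, 532.61], [0.0, 0.29, -0.96, 373.5], [0.0, 0.0, 0.0, 1.0]]
```

View pics/scene0.png

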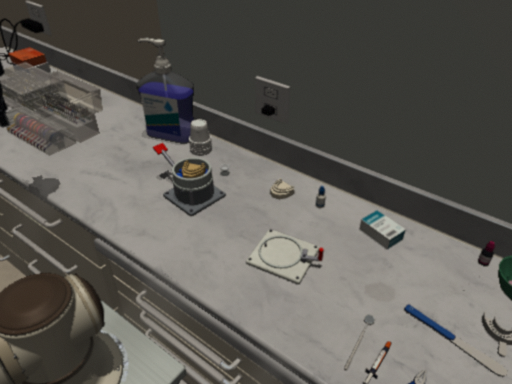

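View pics/top0.png

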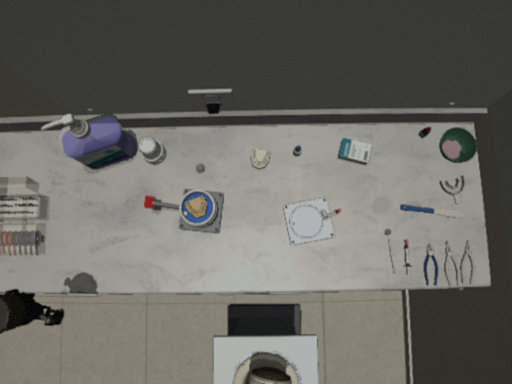

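View pics/wrist0.png

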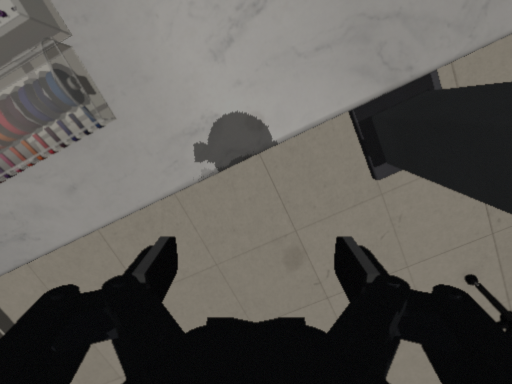

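The scene view shows the stand near (193,185) with the red pad at (160,148), and the holder near (285,255). In the top view the stand is near (200,208), the pad at (150,202), the holder at (308,222) and the peg at (337,211). I'll zoom in and measure.

```bash
python3 - <<'E'
from h import *
im,D,c=load("top","top0"); ims,Ds,cs=load("scene","scene0")
a=cv2.resize(im[170:260,135:245],None,fx=7,fy=6.6,interpolation=cv2.INTER_CUBIC); cv2.imwrite("pics/za.png",a[:,:,::-1])
a=cv2.resize(im[185:255,270:350],None,fx=8,fy=8,interpolation=cv2.INTER_CUBIC); cv2.imwrite("pics/zb.png",a[:,:,::-1])
for nm,I,DD,cc,wins in(("top",im,D,c,[(135,245,185,235),(320,350,200,225)]),("scene",ims,Ds,cs,[(145,215,135,210),(290,335,240,275)])):
    hsv=cv2.cvtColor(I,cv2.COLOR_RGB2HSV)
    red=(((hsv[...,0]<8)|(hsv[...,0]>172))&(hsv[...,1]>140)&(hsv[...,2]>60))
    for (u0,u1,v0,v1) in wins:
        m=np.zeros_like(red);m[v0:v1,u0:u1]=red[v0:v1,u0:u1]
        v,u=np.nonzero(m); 
        P=np.array([dep(cc,x,y,DD) for x,y in zip(u,v)])
        print(nm,len(u),u.mean(),v.mean(),np.median(P,0).round(1),P.min(0).round(0),P.max(0).round(0))
for z in (101,): print(onz(c,150,202,z))
# depth height samples
for u,v in((168,223),(225,180),(195,208),(305,222),(260,240)): print(u,v,dep(c,u,v,D).round(1))
E
```

```text
top 90 149.1 201.77777777777777 [552.2 337.6 101.6] [536. 324.  92.] [569. 349. 112.]
top 5 337.8 210.4 [ 523.  -228.3   57.7] [ 520. -233.   52.] [ 524. -226.   62.]
scene 89 159.65168539325842 147.8314606741573 [553.8 337.2 100.6] [535. 322.  90.] [572. 351. 108.]
scene 16 320.625 250.125 [ 523.3 -233.1   59.3] [ 520. -238.   32.] [ 529. -229.   63.]
[551.58081595 334.66175616 101.        ]
168 223 [497.8 302.   -1. ]
225 180 [6.338e+02 1.192e+02 6.000e-01]
195 208 [532.3 200.3  95.6]
305 222 [ 493.1 -132.3   10.9]
260 240 [440.    9.7  -0.9]
```

View pics/za.png

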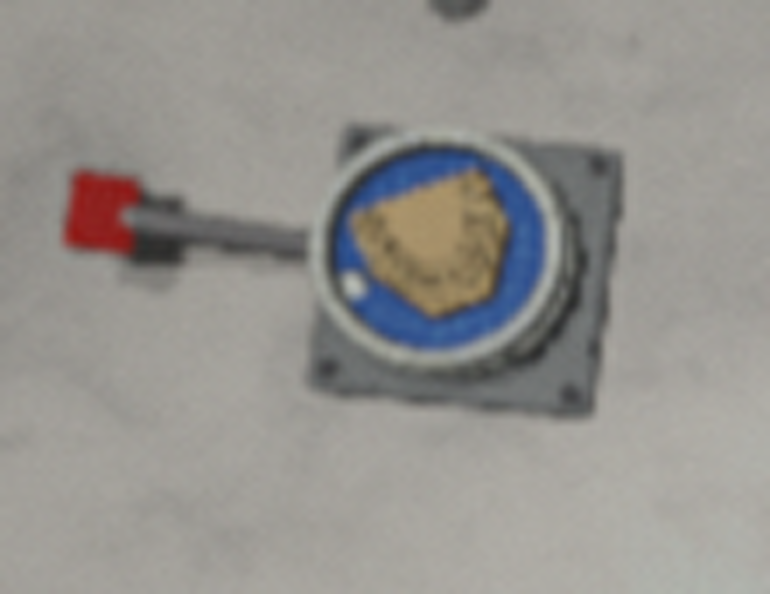

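View pics/zb.png

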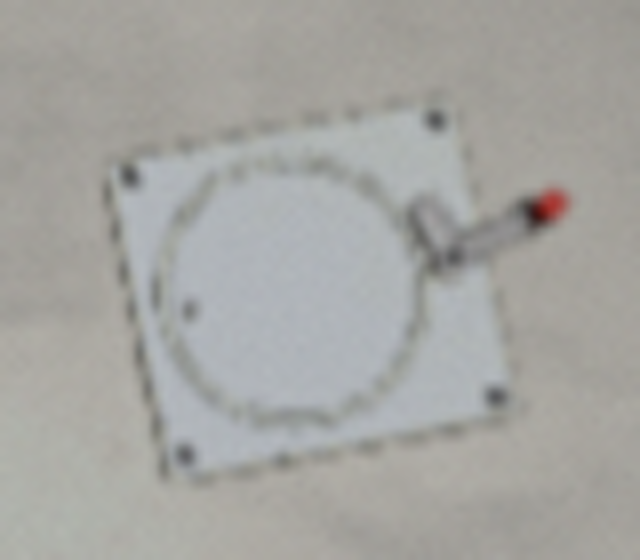

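```bash
python3 - <<'E'
from h import *
st=arm.read_state(); print(R.from_quat(st["ee_rot"]).as_matrix().round(3)); print(arm.camera_params("wrist")["T_tool_cam"])
im,D,c=load("top","top0")
A=lambda x,y:(135+(x+.5)/7-.5,170+(y+.5)/6.6-.5)
B=lambda x,y:(270+(x+.5)/8-.5,185+(y+.5)/8-.5)
ring=onz(c,*A(437,247),100); print("ring",ring)
print("pad",onz(c,*A(101,211),101))
print("notch",onz(c,*A(353,285),77))
f=[onz(c,*A(*p),10) for p in((350,127),(622,152),(593,415),(310,388))]; print("foot",np.round(f,1),np.mean(f,0))
print("wide edge",onz(c,*A(350,215),100),onz(c,*A(480,170),100))
h=[onz(c,*B(*p),12) for p in((108,162),(452,97),(512,415),(168,480))]; print("slab",np.round(h,1),np.mean(h,0))
print("screws",[onz(c,*B(*p),12).round(1) for p in((130,177),(435,120),(496,397),(185,455))])
print("pinfoot",onz(c,*B(190,311),18),"curb c",onz(c,*B(295,288),17),"pivot",onz(c,*B(453,255),22),"peg",onz(c,*B(551,205),60))
E
```

```text
[[-0.43  -0.001  0.903]
 [-0.903 -0.002 -0.43 ]
 [ 0.002 -1.     0.   ]]
[[ 9.99999533e-01  1.99977816e-04  9.45210797e-04  3.23168494e-01]
 [-8.47543641e-04 -2.88052431e-01  9.57614264e-01 -1.43019884e+02]
 [ 4.63771877e-04 -9.57614618e-01 -2.88052127e-01  7.31024934e+01]
 [ 0.00000000e+00  0.00000000e+00  0.00000000e+00  1.00000000e+00]]
ring [534.59707789 193.7126052  100.        ]
pad [552.99358625 337.72966475 101.        ]
notch [520.73194736 233.43291836  77.        ]
foot [[605.6 248.2  10. ]
 [591.2 123.5  10. ]
 [464.9 136.8  10. ]
 [479.4 264.6  10. ]] [535.27911259 193.2763474   10.        ]
wide edge [549.65028583 230.91825088 100.        ] [569.1708556  175.69513714 100.        ]
slab [[ 548.5  -64.9   12. ]
 [ 571.9 -201.8   12. ]
 [ 446.2 -219.8   12. ]
 [ 423.6  -85.    12. ]] [ 497.54665662 -142.89455008   12.        ]
screws [array([542.4, -73.4,  12. ]), array([ 562.8, -194.7,   12. ]), array([ 453.3, -213.9,   12. ]), array([433.2, -91.9,  12. ])]
pinfoot [488.62765488 -94.99708919  18.        ] curb c [ 496.937394   -136.33122947   17.        ] pivot [ 508.16223985 -197.88700488   22.        ] peg [ 522.54696577 -230.08482555   60.        ]
```

Measurements so far:
- **Stand:** axis at (535,193.5). The pad is 145 mm from it, which fits.
- **Model:** yaw about 19.4°, the same from the notch and from the wide edge.
- **Holder:** seat at about (497,-136), yaw about 9.8°.

Next I move above the pad with the fingers shut.

```bash
python3 -m creep '[[[286,-219,-81],[0,0,-0.787],-1],[[286,-219,-81],[0,0,-0.787],-1],[[286,-219,-81],[0,0,-0.787],-1],[[286,-219,-81],[0,0,-0.787],-1],[[286,-219,-81],[0,0,-0.787],-1],[[286,-219,-81],[0,0,-0.787],-1],[[286,-219,-81],[0,0,-0.787],-1],[[286,-219,-81],[0,0,-0.787],-1],[[286,-219,-81],[0,0,-0.787],-1],[[286,-219,-81],[0,0,-0.787],-1],[[286,-219,-81],[0,0,-0.787],-1],[[286,-219,-81],[0,0,-0.787],-1]]'
python3 - <<'E'
from h import *
snap("wrist","w1"); print(R.from_quat(arm.read_state()["ee_rot"]).as_matrix().round(3), arm.read_state()["joints"].round(2))
E
```

```text
clock: 1.15
position: [554.2, 345.3, 150.0]
ee_rot: [0.12, -0.697, 0.697, -0.119]
contact_force: [-0.4, -0.4, 0.8]
gripper_width: -0.2
[[-0.943  0.     0.334]
 [-0.334  0.    -0.943]
 [-0.    -1.    -0.   ]] [ 0.81  0.49 -0.03 -0.   -1.05 -0.46]
```

View pics/w1.png

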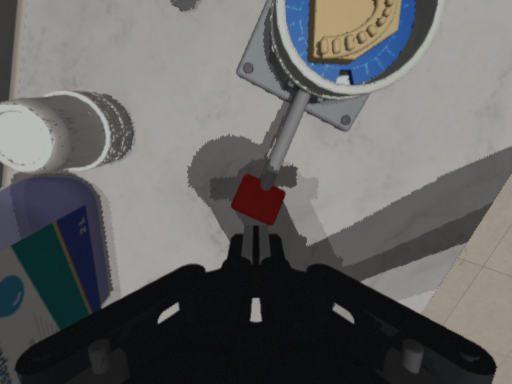

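The pad is at (259,199), the finger tips are just above and outside it at (256,235), and the notch is at (343,80). I'll check the pad position, then press.

```bash
python3 - <<'E'
from h import *
im,D,c=load("wrist","w1")
print(onz(c,259,199,101),dep(c,259,205,D),proj(c,np.array([554.2,345.3,101])))
E
python3 -m creep '[[[0,0,-20],[0,0,0],-1],[[0,0,-40],[0,0,0],-1],[[0,0,-52],[0,0,0],-1],[[0,0,-62],[0,0,0],-1],[[0,0,-72],[0,0,0],-1],[[0,0,-82],[0,0,0],-1]]'
```

```text
[554.01697437 336.15324586 101.        ] [552.85668976 339.53702191 104.44267802] [254.75488529 209.58987421]
clock: 1.7
position: [556.8, 351.5, 72.9]
ee_rot: [-0.117, 0.699, -0.694, 0.126]
contact_force: [1.2, 3.2, 8.6]
gripper_width: -0.1
```

```bash
python3 -m creep '[[[0,2,-9],[0,0,0],-1],[[0,4,-18],[0,0,0],-1],[[0,4,-26],[0,0,0],-1],[[0,4,-34],[0,0,0],-1],[[0,3,-40],[0,0,0],-1],[[0,2,-45],[0,0,0],-1]]'
```

```text
clock: 2.2
position: [556.8, 352.5, 27.1]
ee_rot: [-0.118, 0.699, -0.695, 0.125]
contact_force: [1.0, 3.6, 7.6]
gripper_width: -0.0
```

```bash
python3 -m creep '[[[0,0,-3],[0,0,0],-1],[[0,0,-6],[0,0,0],-1],[[0,0,-8],[0,0,0],-1]]'
```

```text
clock: 2.45
position: [557.0, 351.9, 21.9]
ee_rot: [-0.118, 0.698, -0.695, 0.125]
contact_force: [-5.1, -0.0, 28.8]
gripper_width: -0.1
```

The stop is reached: pad at z 21.9 with 28.8 N. I retract upward, move over the stand with the jaws open, and look.

```bash
python3 -m creep '[[[0,0,40],[0,0,0],-1],[[0,0,80],[0,0,0],-1],[[0,0,120],[0,0,0],-1],[[0,0,160],[0,0,0],1],[[-12,-36,175],[0,0,0],1],[[-24,-72,175],[0,0,0],1],[[-36,-107,175],[0,0,0],1],[[-36,-107,175],[0,0,0],1],[[-36,-107,175],[0,0,0],1],[[-36,-107,175],[0,0,0],1]]'
python3 - <<'E'
from h import *
print(arm.read_state()["position"])
snap("wrist","w2"); snap("scene","s2");snap("top","t2")
im=load("scene","s2")[0]; cv2.imwrite("pics/s2z.png",cv2.resize(im[120:230,130:250],None,fx=5,fy=5,interpolation=cv2.INTER_CUBIC)[:,:,::-1])
E
```

```text
clock: 3.28
position: [518.2, 241.4, 191.1]
ee_rot: [-0.12, 0.697, -0.697, 0.121]
contact_force: [0.6, 1.5, 0.4]
gripper_width: 83.2
[518.17603814 241.39085619 191.14354381]
```

View pics/w2.png

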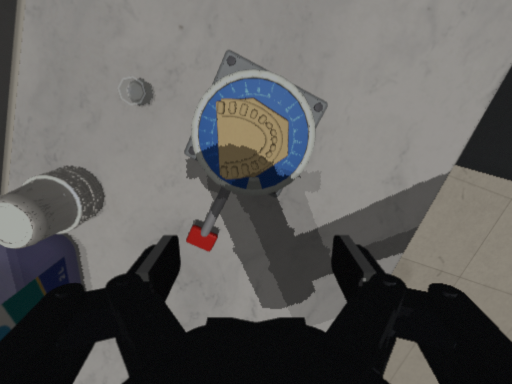

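View pics/s2z.png

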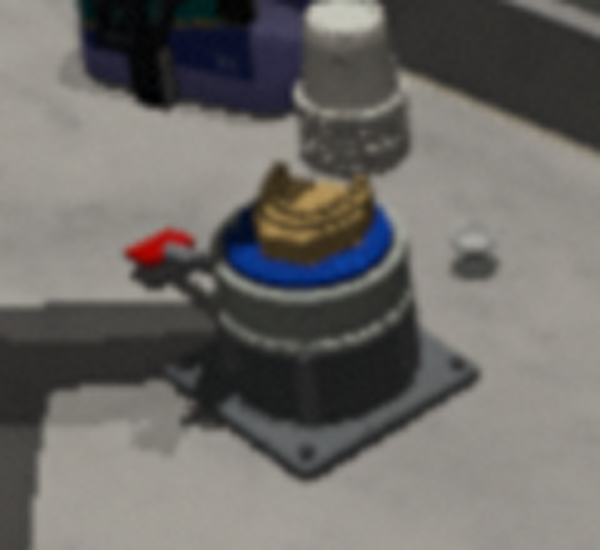

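The plate is raised clear of the rim, and the pad is down at (202,237) in the wrist view. Next I measure the model's pose precisely.

```bash
python3 - <<'E'
from h import *
im,D,c=load("wrist","w2")
u0,v0=180,60
cv2.imwrite("pics/w2z.png",cv2.resize(im[v0:v0+140,u0:u0+150],None,fx=4,fy=4,interpolation=cv2.INTER_CUBIC)[:,:,::-1])
hsv=cv2.cvtColor(im,cv2.COLOR_RGB2HSV)
m=((hsv[...,0]>100)&(hsv[...,0]<125)&(hsv[...,1]>120)).astype(np.uint8); m[:60]=0;m[200:]=0;m[:,:180]=0;m[:,330:]=0
cn=max(cv2.findContours(m,cv2.RETR_EXTERNAL,cv2.CHAIN_APPROX_NONE)[0],key=cv2.contourArea)
P=np.array([onz(c,*p,104)[:2] for p in cn[:,0]])
A=np.c_[2*P,np.ones(len(P))]
for i in range(3):
    s=np.linalg.lstsq(A,(P**2).sum(1),rcond=None)[0]; r=np.sqrt(s[2]+s[:2]@s[:2]); e=np.hypot(*(P-s[:2]).T)-r
    print(s[:2],r,len(P)); k=abs(e)<1.2; P=P[k];A=A[k]
t=((hsv[...,0]>10)&(hsv[...,0]<28)&(hsv[...,1]>70)).astype(np.uint8); t[:60]=0;t[200:]=0;t[:,:190]=0;t[:,330:]=0
v,u=np.nonzero(t); Q=np.array([dep(c,x,y,D) for x,y in zip(u,v)]); b=D[v,u]>0
Q=Q[b]; print("cast",len(Q),Q.min(0),Q.max(0),np.percentile(Q[:,2],[5,50,95]))
for yaw in np.radians([17,19,20,21,23]):
    L=(Q[:,:2]-s[:2])@np.array([[np.cos(yaw),-np.sin(yaw)],[np.sin(yaw),np.cos(yaw)]])
    print(np.degrees(yaw),np.percentile(L,[1,99],axis=0).round(1).tolist())
E
```

```text
[537.5733206  193.94069931] 41.039994910895516 560
[537.59712728 194.02989239] 41.041671906753194 29
[537.59712728 194.02989239] 41.041671906753194 29
cast 4675 [507.60362035 165.27708142 119.1790915 ] [571.67785618 229.56213815 133.94317219] [120.65347657 125.27087055 132.11447807]
17.0 [[-26.8, -28.5], [26.0, 28.6]]
19.0 [[-26.9, -28.8], [26.1, 28.4]]
20.0 [[-26.9, -29.1], [26.1, 28.2]]
21.0 [[-26.9, -29.2], [26.1, 28.0]]
23.0 [[-26.9, -29.4], [26.2, 27.7]]
```

View pics/w2z.png

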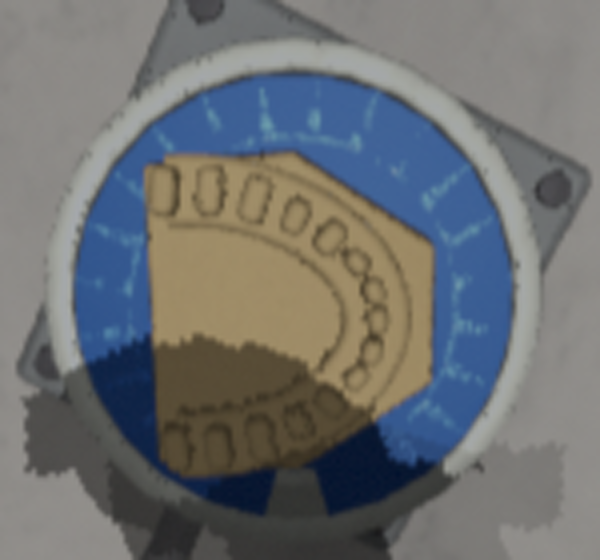

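```bash
python3 - <<'E'
from h import *
im,D,c=load("wrist","w2")
Z=lambda x,y:(180+(x+.5)/4-.5,60+(y+.5)/4-.5)
ctr=onz(c,*Z(293.5,292),104); n=onz(c,*Z(300,492),104); n2=[onz(c,*Z(x,y),104).round(1) for x,y in((273,512),(327,514),(277,472),(314,472))]
print("ctr",ctr,"notch",n,n2, np.degrees(np.arctan2(*(np.mean(n2,0)-ctr)[1::-1])) , "rimctr",onz(c,*Z(293,290),100))
mm=lambda a,b:np.degrees(np.arctan2(*(b-a)[1::-1]))
for z in(121,): 
  a,b=onz(c,*Z(433,243),z),onz(c,*Z(431,380),z); print("narrow",a,b,mm(a,b),np.linalg.norm(a-b))
for z in(121,130):
  a,b=onz(c,*Z(148,165),z),onz(c,*Z(160,460),z); print("wide",a,b,mm(a,b),np.linalg.norm(a-b), dep(c,*Z(158,200),D),dep(c,*Z(170,440),D))
E
```

```text
ctr [538.08821099 190.40661709 104.        ] notch [522.16553368 231.16978094 104.        ] [array([526.3, 237.6, 104. ]), array([514.8, 234. , 104. ]), array([528.5, 228.6, 104. ]), array([520.8, 225.8, 104. ])] 110.65156655037683 rimctr [538.25863202 190.36593977 100.        ]
narrow [516.11086891 171.25030093 121.        ] [506.71064662 196.11174642 121.        ] 110.71182654386016 26.579233446962636
wide [572.19541055 176.01976526 121.        ] [552.8976999  230.01621105 121.        ] 109.66630703628805 57.34123991508966 [567.06819545 180.93191212 132.68592287] [551.75482327 222.821847   131.06235119]
wide [570.92762569 175.84793531 130.        ] [552.44480894 227.56424669 130.        ] 109.66630703628807 54.91986324045202 [567.06819545 180.93191212 132.68592287] [551.75482327 222.821847   131.06235119]
```

Results: model yaw about 20.3° and centre about (537,192.5), averaged between the cameras (the face midpoints give (536.9,193.0)). I move over it first and check before descending.

```bash
python3 -m creep '[[[9,-24,0],[0,0,0.007],1],[[19,-48,0],[0,0,0.014],1],[[19,-48,-20],[0,0,0.014],1],[[19,-48,-40],[0,0,0.014],1],[[19,-48,-40],[0,0,0.014],1],[[19,-48,-40],[0,0,0.014],1]]'
python3 - <<'E'
from h import *
im,D,c=snap("wrist","w3")
E
```

```text
clock: 3.93
position: [537.1, 192.7, 149.2]
ee_rot: [0.126, -0.695, 0.697, -0.124]
contact_force: [-0.4, -0.0, 0.0]
gripper_width: 85.3
```

View pics/w3.png

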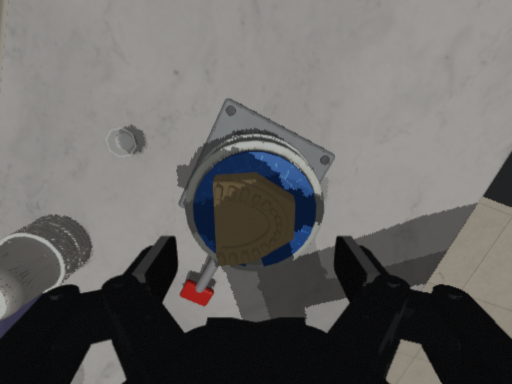

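The cast is centred between the fingers: faces at columns 215 and 296, fingers at 176 and 336. I descend and close.

```bash
python3 -m creep '[[[0,0,-15],[0,0,0],1],[[0,0,-30],[0,0,0],1],[[0,0,-40],[0,0,0],1],[[0,0,-46],[0,0,0],1],[[0,0,-46],[0,0,0],1],[[0,0,-46],[0,0,0],1]]'
python3 - <<'E'
from h import *
im,D,c=snap("wrist","w4")
E
python3 -m creep '[[[0,0,0],[0,0,0],0.6],[[0,0,0],[0,0,0],0.4],[[0,0,0],[0,0,0],0.2],[[0,0,0],[0,0,0],-1],[[0,0,0],[0,0,0],-1],[[0,0,0],[0,0,0],-1],[[0,0,0],[0,0,0],-1],[[0,0,0],[0,0,0],-1]]'
python3 - <<'E'
from h import *
im,D,c=snap("wrist","w5")
E
```

```text
clock: 4.48
position: [537.8, 192.8, 104.8]
ee_rot: [0.124, -0.696, 0.696, -0.125]
contact_force: [-0.8, 0.1, -0.5]
gripper_width: 85.8
clock: 5.2
position: [538.0, 192.8, 105.5]
ee_rot: [-0.124, 0.696, -0.696, 0.125]
contact_force: [-1.7, -0.2, 5.2]
gripper_width: 54.1
```

View pics/w4.png

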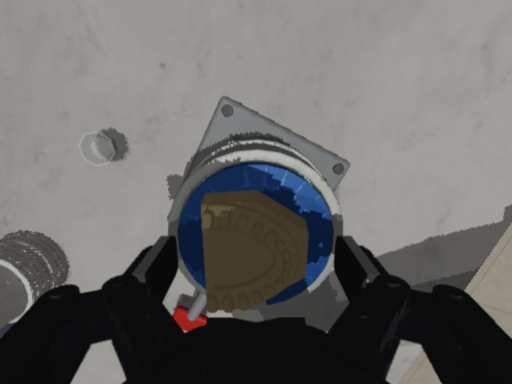

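View pics/w5.png

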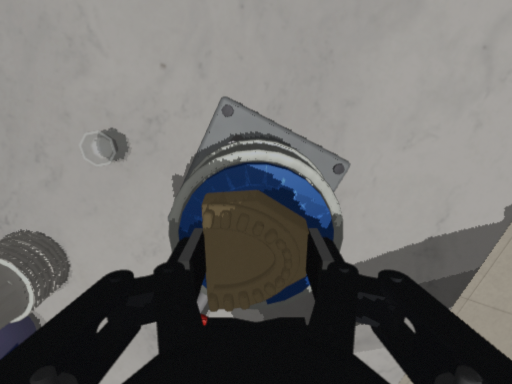

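Gripped at 54 mm. I lift slowly, then look.

```bash
python3 -m creep '[[[0,0,4],[0,0,0],-1],[[0,0,8],[0,0,0],-1],[[0,0,14],[0,0,0],-1],[[0,0,22],[0,0,0],-1],[[0,0,32],[0,0,0],-1],[[0,0,45],[0,0,0],-1],[[0,0,60],[0,0,0],-1],[[0,0,60],[0,0,0],-1],[[0,0,60],[0,0,0],-1]]'
python3 - <<'E'
from h import *
im,D,c=snap("wrist","w6"); im,D,c=snap("scene","s6")
cv2.imwrite("pics/s6z.png",cv2.resize(im[100:230,130:280],None,fx=4,fy=4,interpolation=cv2.INTER_CUBIC)[:,:,::-1])
E
```

```text
clock: 6.0
position: [537.7, 192.8, 165.4]
ee_rot: [-0.124, 0.697, -0.696, 0.125]
contact_force: [-0.3, 0.2, -3.7]
gripper_width: 54.2
```

View pics/w6.png

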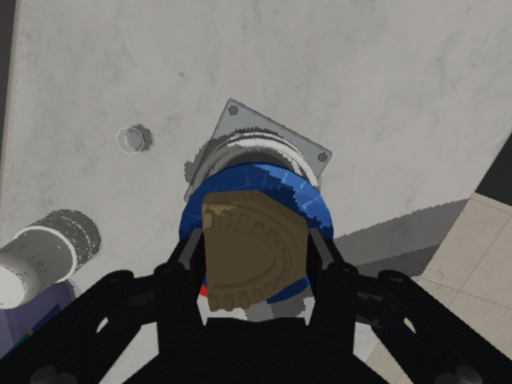

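View pics/s6z.png

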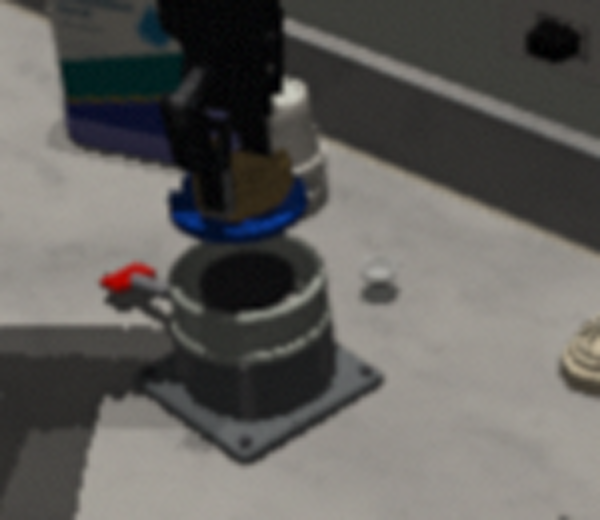

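The model is lifted and hangs level, and the lever is still down. I carry it partway, turn it to the holder's yaw, and stop where the wrist camera sees the whole holder.

```bash
python3 -m creep '[[[-3,-8,15],[0,0,0],-1],[[-8,-25,25],[0,0,-0.03],-1],[[-16,-48,25],[0,0,-0.06],-1],[[-25,-75,25],[0,0,-0.09],-1],[[-34,-102,25],[0,0,-0.12],-1],[[-43,-129,25],[0,0,-0.15],-1],[[-51,-152,25],[0,0,-0.183],-1],[[-58,-172,25],[0,0,-0.183],-1],[[-62,-184,25],[0,0,-0.183],-1],[[-63,-188,25],[0,0,-0.183],-1],[[-63,-188,25],[0,0,-0.183],-1]]'
python3 - <<'E'
from h import *
im,D,c=snap("wrist","w7"); print(arm.read_state()["position"],R.from_quat(arm.read_state()["ee_rot"]).as_matrix().round(4))
cv2.imwrite("pics/w7z.png",cv2.resize(im[0:200,130:390],None,fx=3,fy=3,interpolation=cv2.INTER_CUBIC)[:,:,::-1])
E
```

```text
clock: 7.02
position: [474.1, 3.9, 189.0]
ee_rot: [0.06, -0.705, 0.705, -0.06]
contact_force: [-0.0, -0.5, -2.1]
gripper_width: 54.3
[474.64839974   4.58485269 189.09475218] [[-0.9855  0.      0.1698]
 [-0.1698  0.     -0.9855]
 [-0.     -1.     -0.    ]]
```

View pics/w7.png

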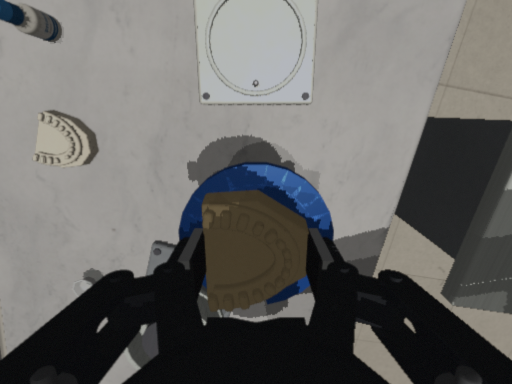

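View pics/w7z.png

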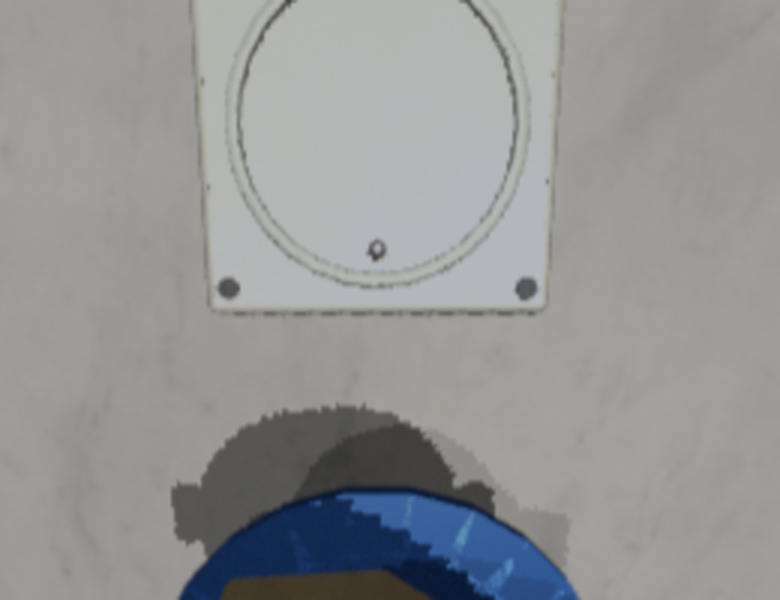

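Pin at (255.5,83) and screws at (206,96) and (305,96) are clear; the holder edges look nearly parallel to the image. I compute the holder pose and the in-hand model pose from this one view.

```bash
python3 - <<'E'
from h import *
from scipy.optimize import least_squares
im,D,c=load("wrist","w7")
cv2.imwrite("pics/w7m.png",cv2.resize(im[150:330,160:360],None,fx=3.9,fy=3.3,interpolation=cv2.INTER_CUBIC)[:,:,::-1])
Z=lambda x,y:(130+(x+.5)/3-.5,(y+.5)/3-.5)
g=lambda x,y,z:onz(c,*Z(x,y),z)
ang=lambda a,b:np.degrees(np.arctan2(*(b-a)[1::-1]))
a,b=g(228,288,12),g(526,288,12); print("screws",a.round(1),b.round(1),ang(b,a),np.linalg.norm(a-b))
a,b=g(211,309,12),g(545,306,12); print("edge",ang(b,a),np.linalg.norm(a-b),((a+b)/2).round(1))
p=g(377,254,12); print("pin foot",p, "tip",g(377,242,24))
P=[g(x,y,17)[:2] for x,y in((238,112),(517,112),(244,80),(511,80),(245,150),(510,150),(262,192),(494,192),(297,0),(457,0))]
P=np.array(P); s=least_squares(lambda q:np.hypot(*(P-q[:2]).T)-q[2],[490,-130,49]); print("curb",s.x,s.fun.round(1))
a,b=g(202,82,12),g(208,187,12);
# plate
hsv=cv2.cvtColor(im,cv2.COLOR_RGB2HSV)
m=((hsv[...,0]>100)&(hsv[...,0]<128)&(hsv[...,1]>100)).astype(np.uint8); m[:155]=0;m[320:]=0;m[:,:170]=0;m[:,345:]=0
cn=max(cv2.findContours(m,cv2.RETR_EXTERNAL,cv2.CHAIN_APPROX_NONE)[0],key=cv2.contourArea)[:,0]
# outer arc: topmost pixel per column
pts=[]
for u in range(185,330):
    k=cn[cn[:,0]==u]
    if len(k): pts.append(k[k[:,1].argmin()])
pts=np.array(pts); pts=pts[pts[:,1]<225]
for z in(185.5,187.5,189.5):
    Q=np.array([onz(c,u,v-.5,z)[:2] for u,v in pts]); 
    s=least_squares(lambda q:np.hypot(*(Q-q[:2]).T)-q[2],[474,4,46],loss="soft_l1"); print(z,s.x,len(Q),abs(s.fun).max())
    s=least_squares(lambda q:np.hypot(*(Q-q[:2]).T)-46,[474,4],loss="soft_l1"); print(" r46",s.x,abs(s.fun).max())
E
```

```text
screws [544. -74.  12.] [433.3 -93.   12. ] 9.760711989828236 112.33260684941176
edge 10.249340563261375 126.73947392437509 [487.1 -76.7  12. ]
pin foot [490.66614488 -95.28036504  12.        ] tip [491.17901558 -98.22894374  24.        ]
curb [ 497.54985614 -136.54995771   47.78740585] [ 1.3  1.3  0.7  0.7 -0.1 -0.2 -1.  -0.8 -0.8 -1. ]
185.5 [473.62008436   2.75615947  44.65972549] 145 0.8658539167824202
 r46 [473.40365167   4.28965053] 0.7673923439949775
187.5 [473.79228423   1.78310944  44.0503504 ] 145 0.8537852454480017
 r46 [473.48900798   4.00588757] 1.015383289875146
189.5 [473.96448637   0.81005058  43.44096672] 145 0.8417228476132053
 r46 [473.57678944   3.71499406] 1.2798097656840284
```

View pics/w7m.png

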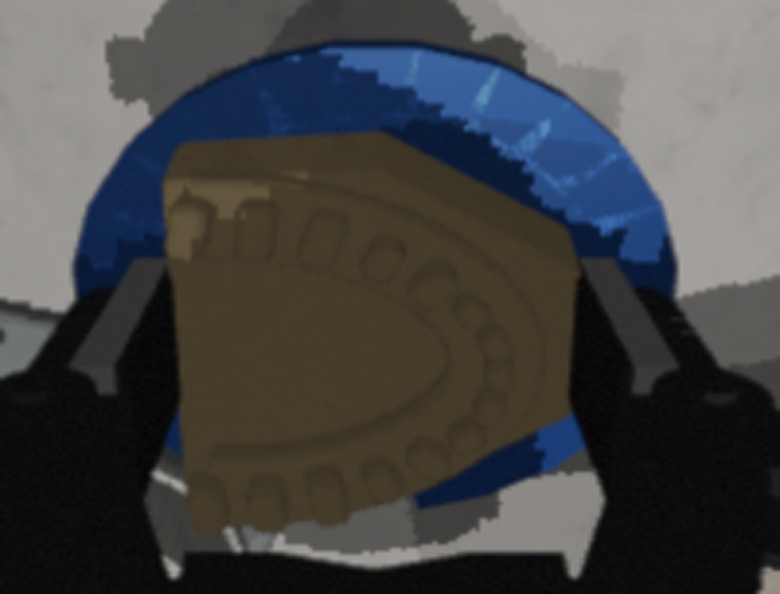

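Seat estimates:

| Source | Seat centre |
|---|---|
| Wrist, from pin | (497.7,-135.7) |
| Wrist, from curb | (497.5,-136.5) |
| Top view | (497,-136.3) |

The yaw is 9.8°, which the jaws already have (9.8°). I go over the seat and hover low to compare the plate's arc with the curb.

```bash
python3 -m creep '[[[5,-30,0],[0,0,0],-1],[[10,-60,0],[0,0,0],-1],[[15,-90,0],[0,0,0],-1],[[20,-118,0],[0,0,0],-1],[[23,-134,0],[0,0,0],-1],[[23.5,-140,-10],[0,0,0],-1],[[23.5,-140,-35],[0,0,0],-1],[[23.5,-140,-65],[0,0,0],-1],[[23.5,-140,-95],[0,0,0],-1],[[23.5,-140,-120],[0,0,0],-1],[[23.5,-140,-138],[0,0,0],-1],[[23.5,-140,-145],[0,0,0],-1]]'
python3 -m creep '[[[0,0,0],[0,0,0],-1],[[0,0,0],[0,0,0],-1]]'
python3 - <<'E'
from h import *
im,D,c=snap("wrist","w8"); s,_,_=snap("scene","s8")
cv2.imwrite("pics/s8z.png",cv2.resize(s[180:300,220:350],None,fx=5,fy=5,interpolation=cv2.INTER_CUBIC)[:,:,::-1])
cv2.imwrite("pics/w8z.png",cv2.resize(im[100:330,140:380],None,fx=3,fy=2.6,interpolation=cv2.INTER_CUBIC)[:,:,::-1])
E
```

```text
clock: 8.07
position: [496.1, -134.3, 40.7]
ee_rot: [-0.063, 0.705, -0.704, 0.058]
contact_force: [-1.1, -0.1, -3.5]
gripper_width: 54.2
clock: 8.23
position: [498.6, -134.9, 44.4]
ee_rot: [0.061, -0.704, 0.705, -0.061]
contact_force: [0.7, 0.2, -1.4]
gripper_width: 54.2
```

View pics/w8z.png

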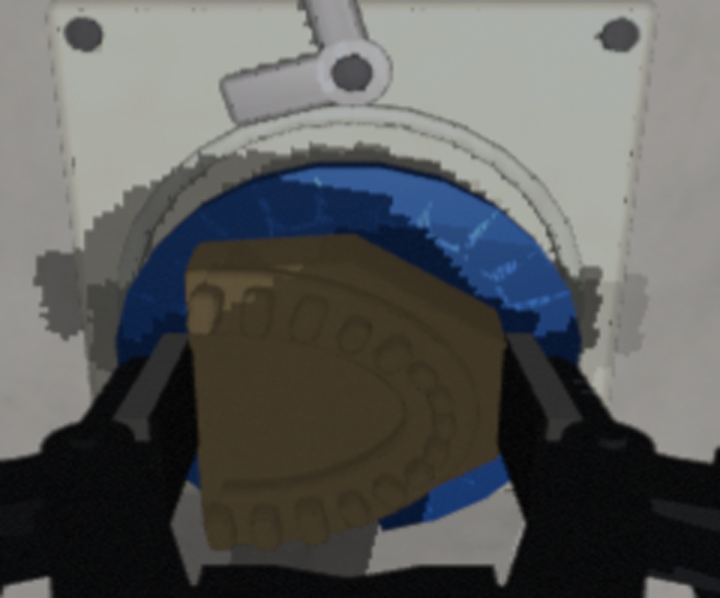

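View pics/s8z.png

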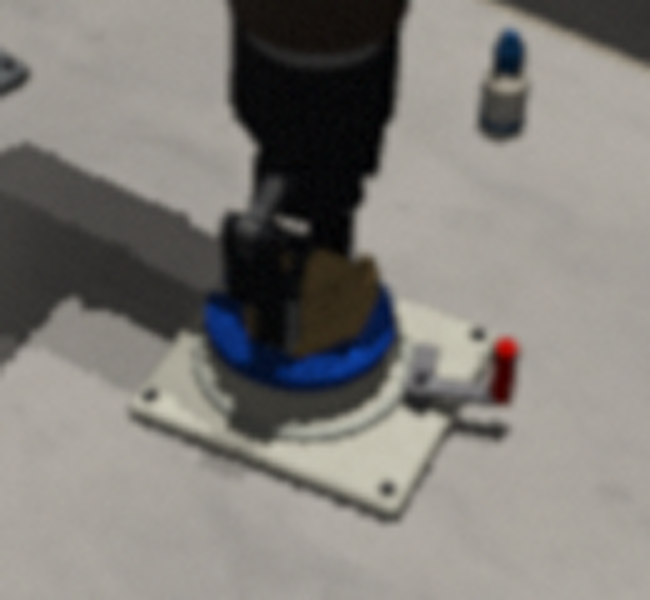

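```bash
python3 - <<'E'
from h import *
from scipy.optimize import least_squares
im,D,c=load("wrist","w8"); print(np.load("pics/w8.npz")["pos"],arm.read_state()["position"])
Z=lambda x,y:(140+(x+.5)/3-.5,100+(y+.5)/2.6-.5)
g=lambda x,y,z:onz(c,*Z(x,y),z)
ang=lambda a,b:np.degrees(np.arctan2(*(b-a)[1::-1]))
a,b=g(84,34,12),g(620,34,12); print("screws",a.round(1),b.round(1),ang(b,a),np.linalg.norm(a-b)); 
yh=np.array([-.170,.9854]); 
pv=g(352,72,25)[:2]; print("pivot",pv,"seat",pv+62*yh)
P=np.array([g(x,y,17)[:2] for x,y in((352,105),(430,117),(275,117),(520,170),(560,215),(579,255),(130,255),(150,210))])
s=least_squares(lambda q:np.hypot(*(P-q[:2]).T)-q[2],[497,-136,51]); print("curb outer",s.x,s.fun.round(1))
hsv=cv2.cvtColor(im,cv2.COLOR_RGB2HSV)
m=((hsv[...,0]>100)&(hsv[...,0]<128)&(hsv[...,1]>100)).astype(np.uint8); m[:155]=0;m[320:]=0;m[:,:170]=0;m[:,345:]=0
cn=max(cv2.findContours(m,cv2.RETR_EXTERNAL,cv2.CHAIN_APPROX_NONE)[0],key=cv2.contourArea)[:,0]
pts=[]
for u in range(183,332):
    k=cn[cn[:,0]==u]
    if len(k): pts.append(k[k[:,1].argmin()])
pts=np.array(pts); pts=pts[pts[:,1]<220]
z=np.load("pics/w8.npz")["pos"][2]-1.5
Q=np.array([onz(c,u,v-.5,z)[:2] for u,v in pts]); 
s=least_squares(lambda q:np.hypot(*(Q-q[:2]).T)-46,[474,4],loss="soft_l1"); print(" r46",s.x,abs(s.fun).max())
E
```

```text
[ 498.62626238 -134.9396778    44.42385162] [ 499.24929018 -135.18355855   45.57429024]
screws [ 565. -196.   12.] [ 454.  -215.4   12. ] 9.909819968810904 112.7708884298242
pivot [ 508.1524859 -197.6091943] seat [ 497.6124859 -136.5143943]
curb outer [ 497.34488917 -138.01504016   51.8828367 ] [ 0.4  0.1  0.2 -0.8 -0.1  0.6  0.  -0.2]
 r46 [ 498.00161828 -134.70175143] 0.7915374283816377
```

```bash
python3 -m creep '[[[0,0,0],[0,0,0],-1],[[0,0,0],[0,0,0],-1]]'; python3 - <<'E'
from h import *
for i in range(3): print(arm.read_state()["position"]); arm.get_image("wrist")
E
```

```text
clock: 8.5
position: [498.6, -135.5, 45.5]
ee_rot: [0.06, -0.704, 0.705, -0.061]
contact_force: [0.4, -0.3, -2.0]
gripper_width: 54.3
[ 498.59065675 -135.48873075   45.4679124 ]
[ 498.3911719  -135.52659539   45.30079077]
[ 498.22836755 -135.57073029   45.09837651]
```

```bash
python3 -m creep '[[[0,-0.8,-4],[0,0,0],-1],[[0,-0.8,-8],[0,0,0],-1],[[0,-0.8,-10],[0,0,0],-1],[[0,-0.8,-12],[0,0,0],-1],[[0,-0.8,-14],[0,0,0],-1],[[0,-0.8,-15],[0,0,0],-1],[[0,-0.8,-15],[0,0,0],-1]]'
```

```text
clock: 9.23
position: [497.6, -136.3, 28.9]
ee_rot: [-0.061, 0.705, -0.705, 0.06]
contact_force: [0.2, 0.4, -2.5]
gripper_width: 54.8
```

The underside is at about 19 mm, below the pin tip (24), with no contact force, so the notch is over the pin. I continue down.

```bash
python3 -m creep '[[[0,0,-1.5],[0,0,0],-1],[[0,0,-3],[0,0,0],-1],[[0,0,-4.5],[0,0,0],-1],[[0,0,-5.5],[0,0,0],-1],[[0,0,-6.5],[0,0,0],-1],[[0,0,-6.5],[0,0,0],-1]]'
```

```text
clock: 9.73
position: [497.6, -136.3, 22.6]
ee_rot: [-0.061, 0.705, -0.705, 0.06]
contact_force: [-1.1, 0.5, -2.0]
gripper_width: 54.1
```

```bash
python3 -m creep '[[[0,0,-0.7],[0,0,0],-1],[[0,0,-1.4],[0,0,0],-1],[[0,0,-2],[0,0,0],-1],[[0,0,-2],[0,0,0],-1]]'
```

```text
clock: 10.07
position: [497.9, -136.4, 21.6]
ee_rot: [0.06, -0.704, 0.705, -0.061]
contact_force: [-1.7, 0.9, 4.4]
gripper_width: 54.2
```

Contact at z 21.6, where the seated height was expected to be 21.5. I release and rise.

```bash
python3 -m creep '[[[0,0,0.5],[0,0,0],0.4],[[0,0,0.5],[0,0,0],0.5],[[0,0,0.5],[0,0,0],0.7],[[0,0,0.5],[0,0,0],1],[[0,0,0.5],[0,0,0],1],[[0,0,4],[0,0,0],1],[[0,0,15],[0,0,0],1],[[0,0,40],[0,0,0],1],[[-4,25,75],[0,0,0],1],[[-8,50,110],[0,0,0],1],[[-10,60,130],[0,0,0],1],[[-10,60,130],[0,0,0],1]]'
python3 - <<'E'
from h import *
im,D,c=snap("wrist","w9"); s,_,_=snap("scene","s9")
cv2.imwrite("pics/s9z.png",cv2.resize(s[180:300,220:350],None,fx=5,fy=5,interpolation=cv2.INTER_CUBIC)[:,:,::-1])
E
```

```text
clock: 11.07
position: [490.9, -74.6, 156.5]
ee_rot: [0.058, -0.704, 0.704, -0.066]
contact_force: [0.6, 0.1, -0.4]
gripper_width: 85.3
```

View pics/w9.png

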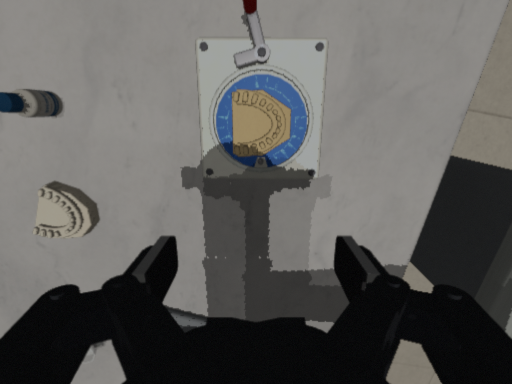

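View pics/s9z.png

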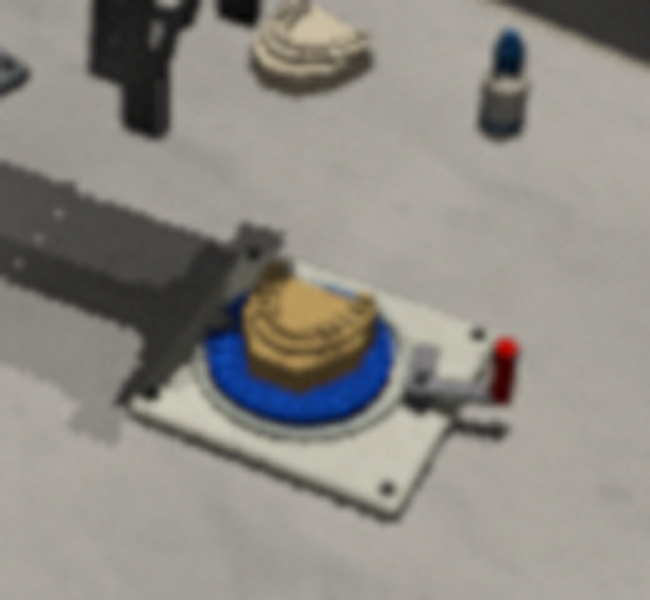

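The base is seated inside the curb with the notch over the pin (wrist view about (262,160)). I check flatness by depth and move so the peg is in view.

```bash
python3 -m creep '[[[5,-30,0],[0,0,0],1],[[10,-65,0],[0,0,0],0.5],[[15,-95,0],[0,0,0],0.3],[[17,-105,0],[0,0,0],0.1],[[17,-105,0],[0,0,0],0.1],[[17,-105,0],[0,0,0],0.1]]'
python3 - <<'E'
from h import *
im,D,c=load("wrist","w9"); cv2.imwrite("pics/w9z.png",cv2.resize(im[30:185,190:335],None,fx=4,fy=3.8,interpolation=cv2.INTER_CUBIC)[:,:,::-1])
hsv=cv2.cvtColor(im,cv2.COLOR_RGB2HSV)
m=((hsv[...,0]>100)&(hsv[...,0]<128)&(hsv[...,1]>100)); m[:60]=0;m[175:]=0;m[:,:205]=0;m[:,320:]=0
m=cv2.erode(m.astype(np.uint8),np.ones((3,3)))
v,u=np.nonzero(m); P=np.array([dep(c,x,y,D) for x,y in zip(u,v)]); print(np.median(P,0)); A=np.c_[P[:,:2]-P[:,:2].mean(0),np.ones(len(P))]
k=abs(P[:,2]-np.median(P[:,2]))<6; q=np.linalg.lstsq(A[k],P[k,2],rcond=None)[0]; print("tilt mm over 92:",q[:2]*92,"z",q[2])
im,D,c=snap("wrist","w10"); hsv=cv2.cvtColor(im,cv2.COLOR_RGB2HSV)
r=((hsv[...,0]<8)|(hsv[...,0]>172))&(hsv[...,1]>140)&(hsv[...,2]>60); v,u=np.nonzero(r); print(len(u),u.min(),u.max(),v.min(),v.max())
P=np.array([dep(c,x,y,D) for x,y in zip(u,v)]); t=P[P[:,2]>55]; print("top",len(t),t.mean(0),t.min(0),t.max(0)); 
print(np.load("pics/w10.npz")["pos"])
E
```

```text
clock: 11.67
position: [503.8, -181.9, 149.2]
ee_rot: [-0.061, 0.705, -0.704, 0.058]
contact_force: [-0.3, 0.2, 1.0]
gripper_width: 46.9
[ 486.4161672  -143.6524058    20.25609675]
tilt mm over 92: [-0.00399143 -0.07731295] z 20.281816374456167
146 235 247 127 141
top 142 [ 524.34069071 -232.77917434   60.4727474 ] [ 518.96069495 -238.2876421    55.89017286] [ 529.52814505 -227.21763257   62.56682801]
[ 503.76666768 -181.90405267  149.21688193]
```

View pics/w9z.png

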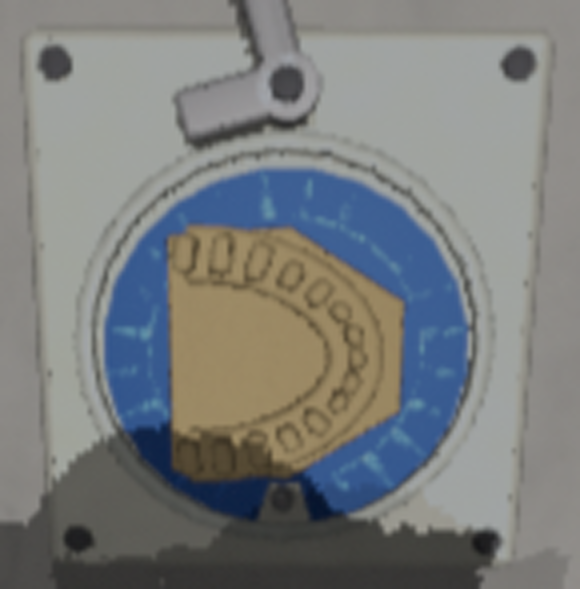

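View pics/w10.png

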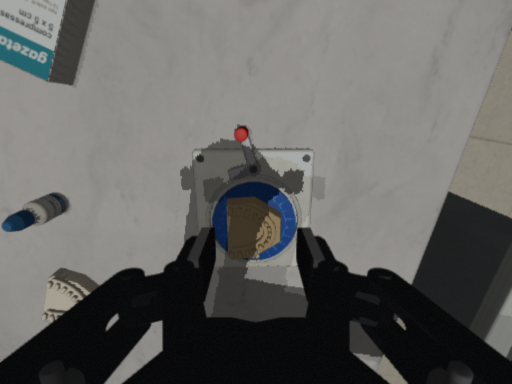

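Flat: plate top at 20.3 mm with under 0.1 mm tilt, and the pin sits in the middle of the notch. The peg top is at (524,-232.8,60.5). Now I go over it.

```bash
python3 -m creep '[[[17,-51,0],[0,0,0],0],[[17,-51,0],[0,0,0],0],[[17,-51,-35],[0,0,0],0],[[17,-51,-65],[0,0,0],0],[[17,-51,-65],[0,0,0],0],[[17,-51,-65],[0,0,0],0],[[17,-51,-65],[0,0,0],0],[[17,-51,-65],[0,0,0],0]]'
```

```text
clock: 12.38
position: [523.3, -232.2, 88.0]
ee_rot: [0.06, -0.704, 0.705, -0.062]
contact_force: [0.8, -0.2, 0.8]
gripper_width: 42.7
```

```bash
python3 -m creep '[[[0,0,-20],[0,0,0],0],[[0,0,-38],[0,0,0],0],[[0,0,-50],[0,0,0],0],[[0,0,-50],[0,0,0],0],[[0,0,-50],[0,0,0],-0.4],[[0,0,-50],[0,0,0],-1],[[0,0,-50],[0,0,0],-1],[[0,0,-50],[0,0,0],-1],[[0,0,-50],[0,0,0],-1]]'
```

```text
clock: 13.13
position: [523.5, -232.7, 37.7]
ee_rot: [0.059, -0.704, 0.705, -0.062]
contact_force: [0.5, 1.2, 6.4]
gripper_width: 10.1
```

Pinched. I swing it along the arc about the pivot (508,-198), radius 38.

```bash
python3 -m creep '[[[3.4,1.7,0],[0,0,0],-1],[[6.5,3.8,0],[0,0,0],-1],[[9.1,5.9,0],[0,0,0],-1],[[11.5,8.1,0],[0,0,0],-1],[[13.7,10.5,0],[0,0,0],-1],[[15.8,13.1,0],[0,0,0],-1],[[17.6,16,0],[0,0,0],-1],[[19.1,18.9,0],[0,0,0],-1],[[20.3,22,0],[0,0,0],-1],[[21.4,25.1,0],[0,0,0],-1]]'
```

```text
clock: 13.97
position: [542.9, -208.6, 37.6]
ee_rot: [0.061, -0.704, 0.705, -0.061]
contact_force: [-0.5, 0.6, 7.0]
gripper_width: 9.6
```

```bash
python3 -m creep '[[[0.6,3.3,0],[0,0,0],-1],[[1.2,6.6,0],[0,0,0],-1],[[1.3,10,0],[0,0,0],-1],[[1.2,13.2,0],[0,0,0],-1],[[0.8,16.4,0],[0,0,0],-1],[[0.6,17.5,0],[0,0,0],-1],[[0.6,17.5,0],[0,0,0],-1],[[0.6,17.5,0],[0,0,0],-1]]'
```

```text
clock: 14.63
position: [545.7, -189.7, 37.6]
ee_rot: [0.059, -0.704, 0.705, -0.062]
contact_force: [0.7, 1.2, 7.1]
gripper_width: 9.7
```

```bash
python3 -m creep '[[[-0.2,1,0],[0,0,0],-1],[[-0.4,2,0],[0,0,0],-1],[[-0.6,3,0],[0,0,0],-1],[[-0.6,3,0],[0,0,0],-1]]'
```

```text
clock: 14.97
position: [545.6, -187.9, 37.6]
ee_rot: [0.059, -0.703, 0.705, -0.063]
contact_force: [2.7, -5.3, 5.0]
gripper_width: 9.9
```

The stop is felt (-5.3 N). I release, rise, back off, and look.

```bash
python3 -m creep '[[[0,-1,0],[0,0,0],-0.6],[[0,-1,0],[0,0,0],-0.3],[[0,-1,0],[0,0,0],0],[[0,-1,0],[0,0,0],0],[[0,-1,15],[0,0,0],0],[[0,-1,45],[0,0,0],0],[[0,-1,80],[0,0,0],0],[[-10,35,120],[0,0,0],0],[[-25,70,140],[0,0,0],0],[[-40,105,140],[0,0,0],0],[[-45,120,140],[0,0,0],0],[[-45,120,140],[0,0,0],0]]'
python3 - <<'E'
from h import *
for i in range(4): arm.get_image("top")
im,D,c=snap("wrist","w11"); s,Ds,cs=snap("scene","s11");t,Dt,ct=snap("top","t11")
cv2.imwrite("pics/w11z.png",cv2.resize(im[30:200,180:345],None,fx=4,fy=3.5,interpolation=cv2.INTER_CUBIC)[:,:,::-1])
for n,I,DD,cc in(("w",im,D,c),("s",s,Ds,cs)):
    hsv=cv2.cvtColor(I,cv2.COLOR_RGB2HSV); r=((hsv[...,0]<8)|(hsv[...,0]>172))&(hsv[...,1]>140)&(hsv[...,2]>60)
    if n=="s": r[:,:270]=0; r[:,345:]=0; r[:220]=0; r[300:]=0
    v,u=np.nonzero(r); P=np.array([dep(cc,x,y,DD) for x,y in zip(u,v)]); P=P[P[:,2]>54]; print(n,len(P),P.mean(0).round(1) if len(P) else 0)
    if len(P): print("angle",np.degrees(np.arctan2(P.mean(0)[1]+197.7,P.mean(0)[0]-508.1))-9.9)
cv2.imwrite("pics/s11z.png",cv2.resize(s[120:300,130:350],None,fx=3.5,fy=3.3,interpolation=cv2.INTER_CUBIC)[:,:,::-1])
print(arm.read_state()["position"])
E
```

```text
clock: 15.97
position: [496.4, -63.7, 176.7]
ee_rot: [-0.062, 0.705, -0.704, 0.062]
contact_force: [0.1, 0.5, -0.9]
gripper_width: 42.9
w 151 [ 545.6 -194.5   60.8]
angle -4.9863996909049995
s 15 [ 545.8 -196.3   59.2]
angle -7.82868664474302
[498.28570877 -67.56109327 175.1821327 ]
```

View pics/w11z.png

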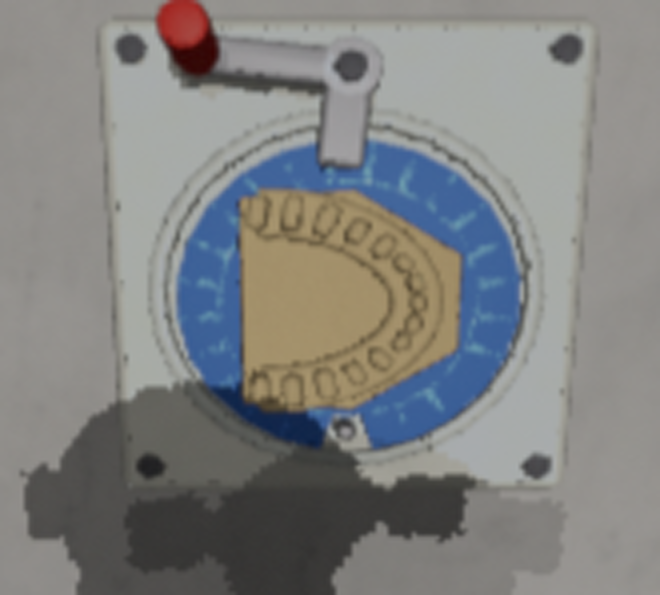

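View pics/s11z.png

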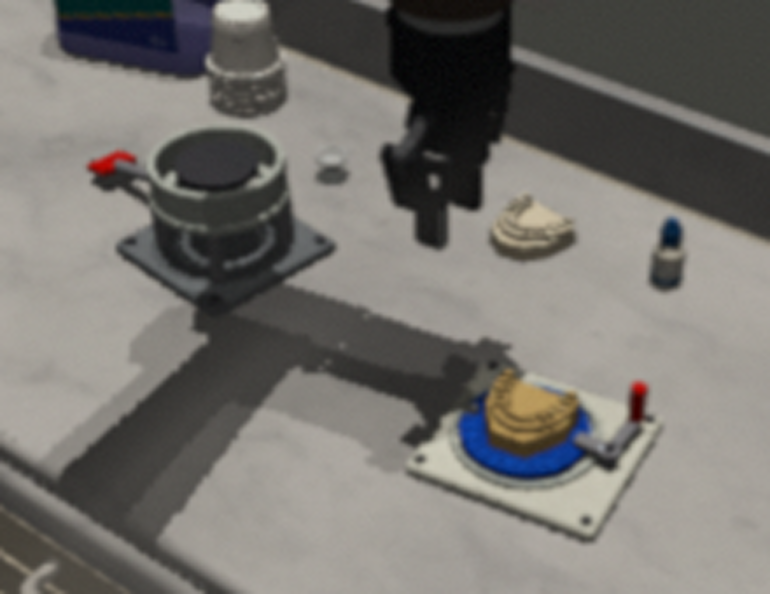

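View pics/t11.png

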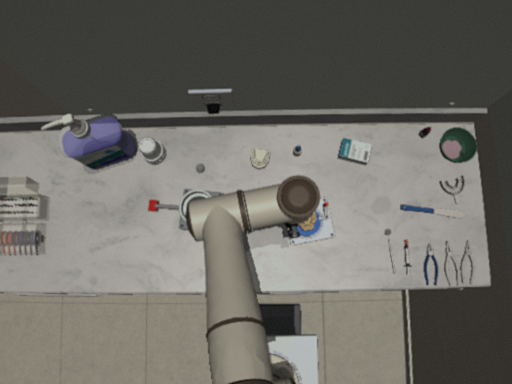

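The keeper is about 5° short of its stop: peg at (545.6,-194.5) against (545.5,-191.3) expected, and the tongue is slightly tilted. I finish it with a push of the closed fingers from the -y side.

```bash
python3 -m creep '[[[12,-40,0],[0,0,0],-1],[[24,-80,0],[0,0,0],-1],[[36,-120,0],[0,0,0],-1],[[47,-158,0],[0,0,0],-1],[[47,-160,0],[0,0,0],-1],[[47,-160,-30],[0,0,0],-1],[[47,-160,-60],[0,0,0],-1],[[47,-160,-60],[0,0,0],-1],[[47,-160,-60],[0,0,0],-1],[[47,-160,-60],[0,0,0],-1]]'
python3 - <<'E'
from h import *
im,D,c=snap("wrist","w12"); print(arm.read_state()["position"])
E
```

```text
clock: 17.15
position: [546.2, -227.3, 117.0]
ee_rot: [0.06, -0.704, 0.705, -0.061]
contact_force: [0.9, 0.2, 0.1]
gripper_width: -0.5
[ 546.55882278 -227.15009185  117.63407375]
```

View pics/w12.png

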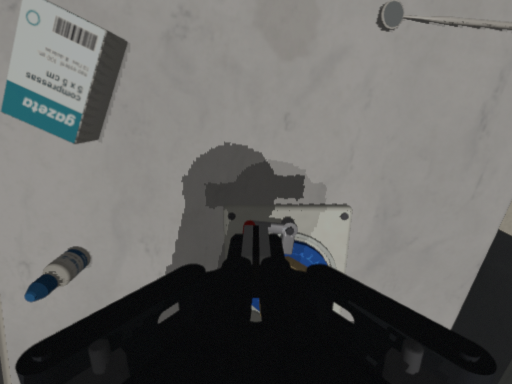

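```bash
python3 -m creep '[[[0,0,-30],[0,0,0],-1],[[0,0,-60],[0,0,0],-1],[[0,0,-77],[0,0,0],-1],[[0,0,-77],[0,0,0],-1],[[0,5,-77],[0,0,0],-1],[[0,9,-77],[0,0,0],-1],[[0,12,-77],[0,0,0],-1],[[0,12,-77],[0,0,0],-1]]'
python3 -m creep '[[[0,2,0],[0,0,0],-1],[[0,4,0],[0,0,0],-1],[[0,4,0],[0,0,0],-1]]'
```

```text
clock: 17.87
position: [546.5, -214.1, 40.8]
ee_rot: [0.06, -0.704, 0.705, -0.062]
contact_force: [0.3, 0.1, 0.6]
gripper_width: 0.3
clock: 18.12
position: [545.7, -210.6, 39.4]
ee_rot: [0.06, -0.704, 0.705, -0.061]
contact_force: [0.1, 0.3, 0.2]
gripper_width: 0.3
```

```bash
python3 -m creep '[[[0,2,0],[0,0,0],-1],[[0,4,0],[0,0,0],-1],[[0,4,0],[0,0,0],-1]]'; python3 -m creep '[[[0,1.5,0],[0,0,0],-1],[[0,3,0],[0,0,0],-1],[[0,3,0],[0,0,0],-1]]'
```

```text
clock: 18.37
position: [545.5, -208.0, 39.1]
ee_rot: [0.06, -0.704, 0.705, -0.061]
contact_force: [-0.3, -6.3, 1.1]
gripper_width: 0.4
clock: 18.62
position: [545.6, -207.4, 39.2]
ee_rot: [0.06, -0.703, 0.706, -0.061]
contact_force: [1.3, -16.7, -1.8]
gripper_width: -0.1
```

Hard stop: -16.7 N and no further motion. I back off in -y, rise, and recheck.

```bash
python3 -m creep '[[[0,-6,0],[0,0,0],-1],[[0,-16,0],[0,0,0],-1],[[0,-20,20],[0,0,0],-1],[[0,-20,60],[0,0,0],-1],[[0,-20,100],[0,0,0],-1],[[0,-20,135],[0,0,0],-1],[[-15,20,135],[0,0,0],-1],[[-30,60,135],[0,0,0],-1],[[-40,100,135],[0,0,0],-1],[[-48,140,135],[0,0,0],-1],[[-48,150,135],[0,0,0],-1],[[-48,150,135],[0,0,0],-1]]'
python3 -m creep '[[[0,0,0],[0,0,0],-1],[[0,0,0],[0,0,0],-1],[[0,0,0],[0,0,0],-1],[[0,0,0],[0,0,0],-1]]'
python3 - <<'E'
from h import *
im,D,c=snap("wrist","w13"); s,Ds,cs=snap("scene","s13")
cv2.imwrite("pics/w13z.png",cv2.resize(im[30:200,180:345],None,fx=4,fy=4*.85,interpolation=cv2.INTER_CUBIC)[:,:,::-1])
for n,I,DD,cc in(("w",im,D,c),("s",s,Ds,cs)):
    hsv=cv2.cvtColor(I,cv2.COLOR_RGB2HSV); r=((hsv[...,0]<8)|(hsv[...,0]>172))&(hsv[...,1]>140)&(hsv[...,2]>60)
    if n=="s": r[:,:270]=0; r[:,345:]=0; r[:220]=0; r[300:]=0
    v,u=np.nonzero(r); P=np.array([dep(cc,x,y,DD) for x,y in zip(u,v)]); P=P[P[:,2]>54]; print(n,len(P),P.mean(0).round(1) if len(P) else 0)
print(arm.read_state()["position"])
def redpad(tag):
    I,DD,cc=load("scene",tag); hsv=cv2.cvtColor(I,cv2.COLOR_RGB2HSV); r=((hsv[...,0]<8)|(hsv[...,0]>172))&(hsv[...,1]>140)&(hsv[...,2]>60); r[:,215:]=0; r[:135]=0;r[210:]=0; r[:,140:]&=True; r[:,:140]=0
    v,u=np.nonzero(r); print(tag,np.median([dep(cc,x,y,DD) for x,y in zip(u,v)],0))
redpad("scene0");redpad("s2");redpad("s13")
cv2.imwrite("pics/s13z.png",cv2.resize(s[120:300,130:350],None,fx=3.5,fy=3.3,interpolation=cv2.INTER_CUBIC)[:,:,::-1])
E
```

```text
clock: 19.62
position: [496.9, -51.3, 174.2]
ee_rot: [-0.062, 0.705, -0.704, 0.062]
contact_force: [0.6, 0.7, 0.4]
gripper_width: 0.3
clock: 19.95
position: [497.3, -54.8, 173.5]
ee_rot: [0.06, -0.705, 0.705, -0.059]
contact_force: [-0.3, -0.7, -0.5]
gripper_width: 0.0
w 159 [ 545.  -190.3   62.3]
s 15 [ 544.8 -192.3   59.3]
[497.27044925 -54.65824478 173.55350379]
scene0 [553.75599508 337.24780284 100.62592638]
s2 [550.87573457 344.27242708  21.79765862]
s13 [550.28255019 343.71891873  22.30789826]
```

View pics/w13z.png

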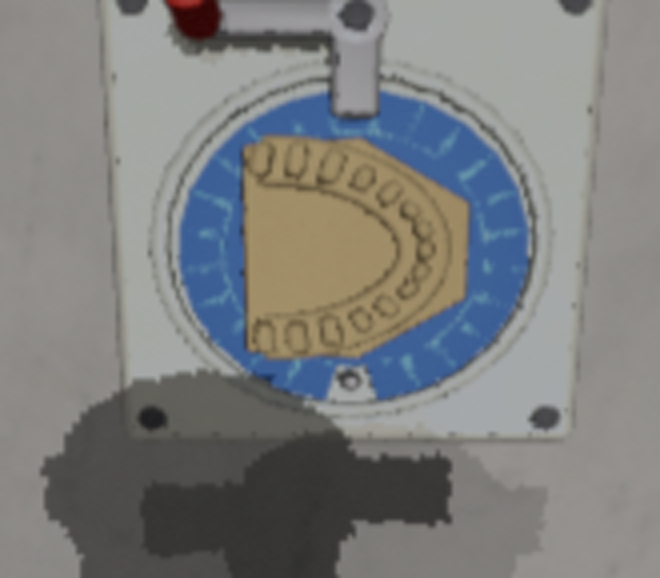

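View pics/s13z.png

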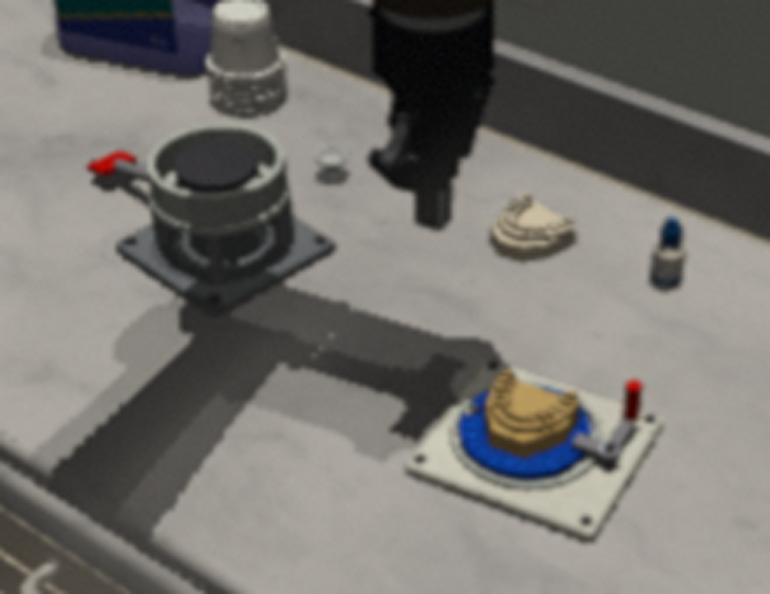

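The keeper is square to the slab with its tongue over the base, and the peg is at (545,-190.3). The pin stands in the notch, the lever pad is down at 22 mm, and the bystanders look unmoved. I hand the job in.

```bash
python3 -c "
from bench import arm
print(arm.job_done())"
```

```text
the job is handed in; nothing more can be done
None
```

The whole job was done in the order asked and handed in at about 20 s, with the robot touching nothing; no verdict was reported.

- **Lever:** I pressed the red pad to its stop, at 28.8 N and 22 mm high. It was still at 22 mm in the last check.
- **Cast and base:** I took the cast by its end faces, lifted it out level and lowered it into the holder. Before the keeper was swung, depth gave the plate top at 20.3 mm with less than 0.1 mm tilt. The last picture shows the pin standing in the notch.
- **Keeper:** The first swing, pinching the peg, left it about 5° short. I then pushed it with closed fingers to a hard stop, at about 17 N. The last picture shows it square to the slab with its tongue over the base. The peg is at (545, -190) in the wrist view and (545, -192) in the scene view, against (545.5, -191.3) expected.
- **Bystanders:** They look unmoved in the pictures, but I did not measure them.
- **Disagreement:** The top and wrist cameras differed by about 3 mm on the stand's axis, so I averaged them for the grasp. They agreed to within about 1 mm at the holder.

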